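# Clip the banding wheel spindle

## Task

Press the big orange spring clip sideways into the groove of the upright steel spindle on the green banding-wheel base, until it snaps fully home round the spindle and lies level in the groove, then let go of it. Leave the small blue clip where it lies.

Things in the scene. Friction and masses are not known exactly. Their poses are not given: they have to be found in the camera images.
- clip_bore (a point): Bore centre of the loose big orange spring clip (45 g), 4 mm above its underside. Flat C, 8 mm thick, bore 23 mm wide. Own +x points out of the open mouth, +z up, +y to the left jaw. Throat 16 mm wide, 10 mm ahead of the centre; lips flare to 40 mm (56 over all) 26 mm ahead. Pushed along +x onto the spindle, the jaws spring open at 5 to 15 N, snap round it and stay.
- clip_grip (a point): Point to grip the big orange clip, inside its upright finger lug: 36 mm behind (-x of) the bore's centre and 24 mm above the clip's underside. The lug is 14 mm wide (along the clip's y), 26 mm long (along x) and 40 mm high from the underside. Axes as clip_bore. Grip it firmly across its width, from above.
- groove (a point): Centre of the spindle's groove on its upright axis, 71 mm above the table. Groove 22 mm in diameter, 22 mm high, open all round: the clip may enter from any side. Below: dark steel washer 68 mm across, flat top at 60 mm, where the clip comes to rest. Above: steel end 32 mm across, chamfered from 82 to 86, top at 95 mm. Green foot 136 mm across, 17 mm high, fixed.
- small_clip_bore (a point): Bore centre of the small blue clip, 4 mm above the table: same form, same axes, same lug, but bore 13 mm and throat 8 mm, too small for the spindle. Leave it alone. The two clips may lie in either place.
Things that resemble listed ones, but are neither listed nor needed, are in the scene too. Of the things that look like the part that bears clip_bore, the smaller one is meant.

How it is judged:
At the end, for the whole second after the job is handed in: The big orange clip sits round the spindle in its groove: bore within 6 mm of the spindle's axis (the jaws have snapped past the widest part), its height within 11 mm of the groove's middle, level within 10 degrees, and let go (horizontal distance between clip_bore and groove below 0.006 m and z of clip_bore in the frame of groove between -0.011 and 0.011 m and angle between clip_bore's own z axis and vertical below 0.175 rad); the robot touches nothing.
It fails at once if the small blue clip is moved by more than 30 mm (distance of small_clip_bore from where it was at the start of the episode above 0.03 m).
It also fails if it takes over 38 s, if anything falls off the work surface, if the arm or the gripper's body presses on something with over 40 N, if the wrist force passes 120 N, or if a joint passes its speed limit or range.

## Robot

A 6-joint arm with a two-finger parallel gripper is mounted at the origin on a cart in front of the work surface, level with it; the furniture and walls round the work are solid. World frame = base frame: x ahead of the robot, y to its left, z up, the work surface at z = 0. Lengths are in m, angles in rad, forces in N, time in s.
With the tool pointing down it reaches from about 0.375 to 0.975 m from the base axis. Payload 3.8 kg.
Tool frame: the origin (TCP) lies midway between the tips of the shut fingers; the grasp point (between the pads) lies 19 mm behind it; z points along the fingers, y is the line along which they close (so a half turn about z gives the same grasp; the last joint's range is limited). The gripper opens to 85 mm and grips with 20 to 120 N. Pads are 22 mm wide; open, the fingers measure 114 mm over their backs; the gripper's body (76 mm by 85 mm) begins 54 mm behind the grasp point. The pads swing forward as they close: fully open they stand 13 mm farther back than shut.
Start: joints at [-1.214, 0.264, 1.604, -0, 1.274, -0.037], TCP at [0.259, -0.623, 0.231] pointing down, gripper open.
Joint ranges: [-2.63, 2.63], [-0.94, 2.18], [0.31, 2.57], [-1.31, 4.45], [0, 2.66], [-2.55, 2.55]. Speed limits (rad/s): [2.57, 2.57, 3.14, 3.14, 3.14, 3.14].

## Interface

Orientations are given as a rotation vector (axis times angle).
In Python, from workcell import * gives the robot as it stands.
- The arm moves only by the tool play_rows, never from a script. Its argument "rows" is a list that holds one entry, the list of rows, each a list of 4 numbers: the shift along the tool's x, y, z in mm, then the turn about the tool's z in degrees. In form: [[[dx, dy, dz, spin], ...]]. A call has 1 to 12 rows; each row is the pose to reach, as a shift and turn from the pose commanded when the call began, along the tool's axes at that moment; what a row does not reach only later rows make up. A row lasts 1/12 s, in which the tool goes at most 41.7 mm and 7.16 degrees, less where a joint would pass 70% of its speed; a pose out of reach is approached as far as the arm can. A call with a gripper value outside its range is refused whole. "grip" is the finger opening in mm, from 0 to 85.4, set as the call begins (left out, the last holds). The fingers move at their own pace and stop on an object; the grip force is fixed at half the most. Time passes only in rows, so rows that repeat a pose let the fingers close. It gives the time, the measured TCP pose, the force, the opening and the grip force at its end, in the units of the state.
- state(): the state, without advancing time (a new reading comes with each control period).
- grab_frame(name): name is "side" or "top"; returns a dict with "color" (420x560x3 uint8, red, green, blue), "fx", "fy", "cx", "cy" (pixels), "view" (4x4, takes a point from world to camera coordinates). Camera axes: x right, y down, z forward; pixel columns grow to the right and rows downward; lengths in m; the calibration is good to about 2 mm. A picture is of the moment at which its call begins. There is no depth.
- close_job(): hands the job in; it is judged then, once.
Trained networks look in a picture, given as the dict that the camera call returned (one of the last four; its "shot" number tells which), for a name from the list of things; names that differ only in an ending like _2 or _b are one class to them, and where a whole thing is asked for, a point or a joint stands for the part that bears it (a point fixed in the world has none). Each returns a list of dicts, best first, with "confidence" (0 to 1); they miss things now and then, are a little off and sometimes report something else, mostly with a low value. They report only what shows in the picture. A call takes as long as a camera call. They do not tell look-alikes from the thing itself.
- boxes_of(picture, query): "uv" ([column, row] in pixels, amid what is visible of it).
- regions_of(picture, query): "region" (420x560 bool, what is visible of it) and "uv" ([column, row] in pixels, amid what is visible of it).
- landmark_of(picture, query): "uv" ([column, row] in pixels: a listed point, or the origin of a listed thing).
The state is a dict: "clock": time; "joint_pos": joint angles; "joint_velocities": joint speeds; "joint_torque": joint torques, N m; "tool_pos": TCP position; "orientation": TCP orientation; "contact_force": force on the tool from outside, world axes, zero at the start; "torque": the same for the moment, N m; "opening": finger opening in m; "finger_force": force on a finger pad.
Only numpy, scipy, OpenCV 4.12 (cv2) and the standard library are available. Lean on these libraries where they do the work, as an engineer would, in place of code of your own. Each camera call takes 0.05 s, during which the arm holds its last target. There are 200 camera calls.

## Working session

There is one attempt and no reset: what is moved stays moved. The work goes in short steps, Python scripts to look and compute and a tool call to move; the robot and the scene stay as the last step left them, time stands still between calls to the robot, and variables do not carry over. Pictures are saved under pics/ and viewed, at most 10 in all, crops included, and the job is handed in when it is done.

Besides the shell and the picture viewer there is one more tool, called after ">>>" in YAML: its name, and indented under it one key for each argument. play_rows: Moves the arm, as the interface text tells. Its arguments: {"type":"object","properties":{"rows":{"type":"array","items":{"type":"array","items":{"type":"array","items":{"type":"number"}}}},"grip":{"type":"number"}},"required":["rows"]}

```bash
mkdir -p pics; cat > h.py <<'E'
from workcell import *
import numpy as np, cv2
from scipy.spatial.transform import Rotation as R
def onplane(f,uv,z):
    V=np.array(f["view"]);Rm=V[:3,:3];t=V[:3,3];c=-Rm.T@t
    d=Rm.T@np.array([(uv[0]-f["cx"])/f["fx"],(uv[1]-f["cy"])/f["fy"],1]);return c+d*(z-c[2])/d[2]
def proj(f,p):
    V=np.array(f["view"]);q=V[:3,:3]@np.array(p)+V[:3,3];return np.array([f["fx"]*q[0]/q[2]+f["cx"],f["fy"]*q[1]/q[2]+f["cy"]])
E
python3 - <<'E'
from h import *
Z=dict(clip_bore=.004,clip_grip=.024,groove=.071,small_clip_bore=.004)
ims=[]
for n in("top","side"):
    f=grab_frame(n);cv2.imwrite(f"pics/{n}0.png",f["color"][:,:,::-1])
    V=np.array(f["view"]);print(n,"cam",-V[:3,:3].T@V[:3,3],f["fx"])
    for q in Z:
        for d in landmark_of(f,q)[:4]:print(n,q,np.round(d["uv"],1),round(d["confidence"],2),onplane(f,d["uv"],Z[q]).round(4))
s=state();print(s["tool_pos"],s["orientation"],s["opening"],s["clock"]);print(R.from_rotvec(s["orientation"]).as_matrix().round(3))
E
```

```text
top cam [ 0.43117081 -0.11431979  0.93943906] 402.46557150378794
top clip_bore [402.  229.1] 0.88 [ 0.4877 -0.4074  0.004 ]
top clip_bore [289.  210.6] 0.72 [ 0.5321 -0.1448  0.004 ]
top clip_bore [283.2 199. ] 0.63 [ 0.5596 -0.1315  0.004 ]
top clip_grip [395.6 249.5] 0.69 [ 0.4404 -0.3848  0.024 ]
top clip_grip [290.9 211.2] 0.55 [ 0.5286 -0.1485  0.024 ]
top groove [158.1 210.7] 0.84 [0.5259 0.1413 0.071 ]
top small_clip_bore [360.7 188.2] 0.52 [ 0.5844 -0.314   0.004 ]
side cam [0.27566644 0.82506555 0.54170553] 459.4391610490436
side clip_bore [268.4 229. ] 0.77 [ 0.5638 -0.1432  0.004 ]
side clip_bore [322.6 195.2] 0.65 [ 0.4738 -0.3908  0.004 ]
side clip_grip [284.  228.1] 0.61 [ 0.5186 -0.1228  0.024 ]
side clip_grip [331.1 188. ] 0.54 [ 0.4525 -0.4044  0.024 ]
side groove [243.4 269.8] 0.82 [0.5257 0.1458 0.071 ]
side small_clip_bore [274.4 200. ] 0.76 [ 0.5981 -0.3155  0.004 ]
[ 0.2589877  -0.62332538  0.23122092] [-3.08083377e+00 -6.14616871e-01  4.41711700e-05] 0.08527285430824758 0.5
[[ 0.923  0.384 -0.   ]
 [ 0.384 -0.923  0.   ]
 [-0.    -0.    -1.   ]]
```

View pics/top0.png

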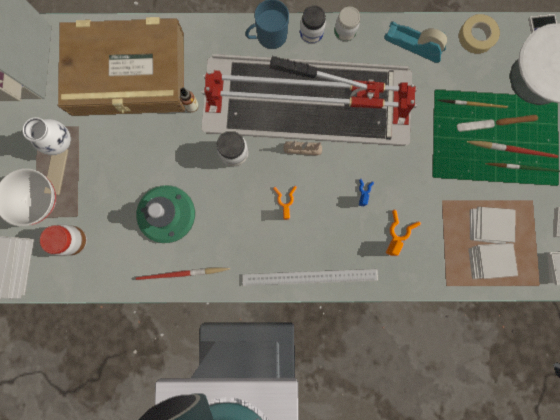

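View pics/side0.png

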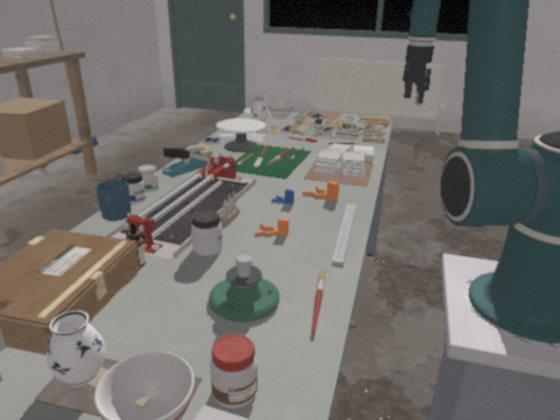

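```bash
cat > fit.py <<'E'
from h import *
from scipy.optimize import minimize
th=np.linspace(np.radians(45),np.radians(315),30)
outer=[(26,28),(10,16)]+[(19*np.cos(a),19*np.sin(a)) for a in th]+[(10,-16),(26,-28)]
inner=[(26,-20),(10,-8)]+[(11.5*np.cos(a),11.5*np.sin(a)) for a in th[::-1]]+[(10,8),(26,20)]
C=np.array(outer+inner)/1e3
S=8
def render(f,p,z0,box):
    u0,v0,u1,v1=box;im=np.zeros(((v1-v0)*S,(u1-u0)*S),np.uint8)
    c,s=np.cos(p[2]),np.sin(p[2])
    def P(x,y,z):return (proj(f,(p[0]+c*x-s*y,p[1]+s*x+c*y,z0+z))-[u0-.5,v0-.5])*S
    for z in(0,.004,.008):cv2.fillPoly(im,[np.int32([P(x,y,z) for x,y in C])],1)
    B=np.float32([P(x,y,z) for x in(-.049,-.023) for y in(-.007,.007) for z in(0,.04)])
    cv2.fillConvexPoly(im,np.int32(cv2.convexHull(B)),1)
    return cv2.resize(im.astype(np.float32),(u1-u0,v1-v0),interpolation=cv2.INTER_AREA)
def omask(f,box):
    u0,v0,u1,v1=box;h=cv2.cvtColor(f["color"],cv2.COLOR_RGB2HSV)[v0:v1,u0:u1].astype(int)
    return np.clip((h[...,1]-70)/100,0,1)*((h[...,0]<22)|(h[...,0]>172))*(h[...,2]>60)
def fit(f,p0,z0,box):
    m=omask(f,box)
    g=lambda q:((render(f,[p0[0]+q[0]/100,p0[1]+q[1]/100,p0[2]+q[2]/5],z0,box)-m)**2).sum()
    r=min((minimize(g,i,method="Nelder-Mead",options=dict(initial_simplex=np.array(i)+np.array([[0,0,0],[.6,0,0],[0,.6,0],[0,0,.6]]))) for i in([0,0,0],[.5,.5,-.5],[-.5,-.5,.5])),key=lambda r:r.fun)
    return np.array([p0[0]+r.x[0]/100,p0[1]+r.x[1]/100,p0[2]+r.x[2]/5]),r.fun,m.sum()
E
python3 - <<'E'
from fit import *
crops=[]
for n,box,b2 in(("top",(265,175,310,230),(120,175,210,250)),("side",(245,210,300,245),(195,245,290,325))):
    f=grab_frame(n);print(n,fit(f,(.555,-.135,.05),0,box))
    for q in("groove",):print(np.mean([d["uv"] for d in landmark_of(f,q)[:1]],0))
    for b in(box,b2):crops.append(cv2.resize(f["color"][b[1]:b[3],b[0]:b[2],::-1],(400,300)))
    m=regions_of(f,"groove") if 0 else None
cv2.imwrite("pics/c.png",np.vstack([np.hstack(crops[:2]),np.hstack(crops[2:])]))
E
```

```text
top (array([ 0.56120113, -0.13563136,  0.0381756 ]), np.float64(7.103586328124999), np.float64(254.98))
[155.7 211.6]
side (array([ 0.56396408, -0.13793889,  0.04771553]), np.float64(74.604155859375), np.float64(211.82))
[241.8 268.7]
```

View pics/c.png

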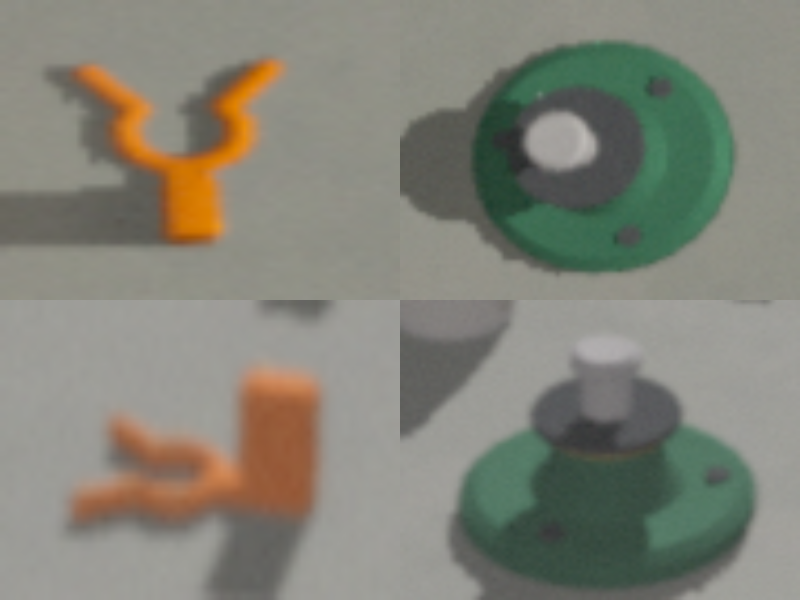

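```bash
python3 - <<'E'
from h import *
for n in("top","side"):
    f=grab_frame(n);c=f["color"];hsv=cv2.cvtColor(c,cv2.COLOR_RGB2HSV).astype(int)
    b=(120,175,210,250) if n=="top" else (195,245,290,325)
    h=hsv[b[1]:b[3],b[0]:b[2]]
    def big(m):
        k,l,st,ce=cv2.connectedComponentsWithStats(np.uint8(m));i=1+np.argmax(st[1:,4]);return st[i],l==i
    g,gm=big((abs(h[...,0]-75)<22)&(h[...,1]>80));x,y,w,hh,_=g
    ct=max(cv2.findContours(np.uint8(gm),cv2.RETR_EXTERNAL,cv2.CHAIN_APPROX_NONE)[0],key=len)
    e=cv2.fitEllipse(cv2.convexHull(ct));uv=np.add(e[0],b[:2]);print(n,"foot",uv,e[1],onplane(f,uv,.0085 if n=="side" else .012))
    V=h[...,2];s=(V>130)&(h[...,1]<60)
    w0=(145,200,168,224) if n=="top" else (232,252,255,285)
    sub=hsv[w0[1]:w0[3],w0[0]:w0[2]];np.set_printoptions(linewidth=200);print(w0);print(sub[...,2])
    for X in((.526,.143,.095),(.526,.143,.06)):print(proj(f,X))
E
```

```text
top foot [165.20850754 213.96974564] (56.25210189819336, 58.03903579711914) [0.52469465 0.14203935 0.012     ]
(145, 200, 168, 224)
[[ 84  87 104 108  94  90  82  80  76  78  78  78  79  79  77  74  79  76  80  80  80  77  77]
 [ 75  72  84  82  82  79  82  79  80  82  79  83  80  79  79  75  78  77  80  77  81  81  75]
 [ 70  69  74  75  82  78  80  83  93 102  97 102  96  88  78  78  80  83  79  80  79  75  74]
 [ 71  65  76  81  81  83  97 114 126 137 142 148 151 134 106  83  77  77  79  83  75  77  76]
 [ 70  78  78  80  78  99 130 141 157 159 160 163 167 164 159 124  91  80  80  79  79  75  79]
 [ 68  75  76  82 101 128 154 162 164 165 167 165 166 172 178 166 126  87  79  81  77  80  79]
 [ 57  64  76  93 128 156 167 168 166 166 167 167 165 168 173 180 161 107  82  80  80  79  80]
 [ 51  52  61 104 153 165 168 166 167 167 167 166 164 167 169 179 180 133  93  85  82  80  76]
 [ 50  54  69 121 160 168 167 166 164 166 165 165 164 162 168 180 185 165 128  91  81  79  75]
 [ 49  49  78 127 164 165 165 165 165 165 164 163 165 165 166 181 189 174 156 100  77  77  79]
 [ 51  55  79 132 
[... 3994 characters left out ...]
  63  59  59  64  66  69  72  65  69  69  76  88  91  93  94  90  92  94]
 [ 91  87  79  67  61  61  56  60  59  64  63  60  61  62  69  77  86  91  92  92  96  93  94]
 [ 88  84  73  58  61  58  60  61  58  60  59  61  60  62  76  87  94  92  93  92  94  93  95]
 [ 79  76  66  61  62  58  59  61  62  62  61  60  62  68  78  93  93  94  95  90  89  90  91]
 [ 67  63  64  60  62  61  61  59  63  60  63  60  63  65  78  89  91  91  88  91  86  83  74]
 [ 67  64  61  62  62  62  63  57  63  61  57  59  61  63  72  81  83  80  82  79  74  74  73]
 [ 70  71  66  67  64  68  67  61  62  60  62  60  57  65  62  73  73  69  71  69  70  79  75]]
[243.52524653 257.9514102 ]
[243.83362061 273.92592712]
```

>>> play_rows:
  rows:
    - [[20,-16,4,1],[50,-40,10,3],[80,-64,15,5],[112,-90,20,7],[144,-115,27,9],[176,-141,33,11],[208,-167,40,13],[240,-192,45,15],[272,-218,50,17],[304,-244,56,18],[336,-269,62,19],[366,-293,68,20.4]]
  grip: 50

```text
clock: 1.8
tool_pos: [0.4854, -0.2104, 0.1635]
orientation: [3.141, 0.058, 0.002]
contact_force: [-0.7, -1.0, 0.6]
opening: 0.0502
finger_force: 0.0
```

```bash
cat > go.py <<'E'
import sys
from h import *
def rel(x,y,z,yaw):
    s=state();Rm=R.from_rotvec(s["orientation"]).as_matrix();d=Rm.T@(np.array([x,y,z])-s["tool_pos"])*1e3
    y0=np.degrees(np.arctan2(Rm[1,0],Rm[0,0]));print("rel",d.round(1),"spin",round(y0-yaw,2),"pos",np.round(s["tool_pos"],4),"F",np.round(s["contact_force"],1),"open",round(s["opening"],4),"t",s["clock"],"tilt",Rm[2].round(3))
if __name__=="__main__":rel(*map(float,sys.argv[1:5]))
E
python3 go.py .5252 -.137 .10 2.2
```

```text
rel [ 42.4 -71.9  63.5] spin -0.08 pos [ 0.4854 -0.2104  0.1635] F [-0.7 -1.   0.6] open 0.0502 t 1.8 tilt [ 0.001  0.    -1.   ]
```

>>> play_rows:
  rows:
    - [[12,-20,15,0],[28,-48,35,0],[38,-65,55,0],[42,-72,62,0],[42,-72,63,0],[42,-72,63,0],[42,-72,63,0]]

```text
clock: 2.38
tool_pos: [0.5242, -0.14, 0.1014]
orientation: [3.14, 0.058, 0.002]
contact_force: [-0.7, -0.3, 0.9]
opening: 0.05
finger_force: 0.0
```

```bash
python3 go.py .5252 -.137 .006 2.2; python3 - <<'E'
from h import *
ims=[]
for n,X in(("top",(.53,-.137,.03)),("side",(.53,-.137,.05))):
    f=grab_frame(n);c=proj(f,X).astype(int)
    ims.append(cv2.resize(f["color"][c[1]-45:c[1]+45,c[0]-45:c[0]+45,::-1],(400,400),interpolation=cv2.INTER_CUBIC))
cv2.imwrite("pics/d.png",np.hstack(ims))
E
```

```text
rel [ 1.  -3.1 95.4] spin -0.07 pos [ 0.5242 -0.14    0.1014] F [-0.7 -0.3  0.9] open 0.05 t 2.3833 tilt [ 0.001  0.001 -1.   ]
```

View pics/d.png

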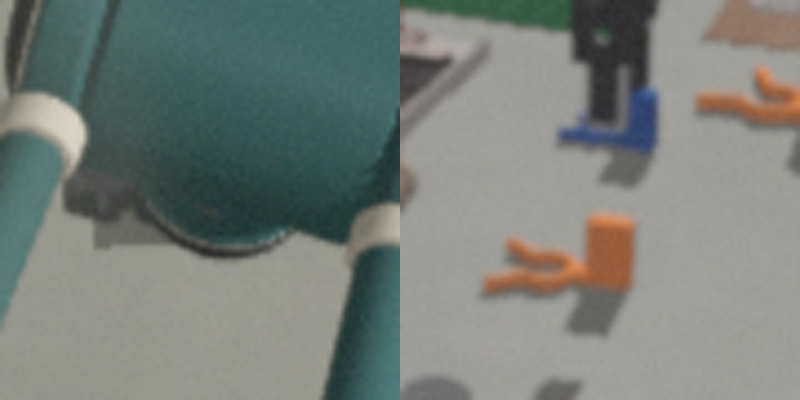

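>>> play_rows:
  rows:
    - [[0,-1,10,0],[1,-3,35,0],[1,-3,60,0],[1,-3,80,0],[1,-3,90,0],[1,-3,94,0],[1,-3,94,0],[1,-3,94,0]]

```text
clock: 3.15
tool_pos: [0.5254, -0.1362, 0.007]
orientation: [3.141, 0.059, 0.002]
contact_force: [0.2, -1.0, -0.4]
opening: 0.05
finger_force: 0.0
```

```bash
python3 go.py .5252 -.137 .006 2.2; python3 - <<'E'
from h import *
f=grab_frame("side");c=proj(f,(.53,-.137,.03)).astype(int)
cv2.imwrite("pics/e.png",cv2.resize(f["color"][c[1]-35:c[1]+35,c[0]-45:c[0]+45,::-1],(720,560),interpolation=cv2.INTER_CUBIC))
E
```

```text
rel [-0.3  0.8  1. ] spin -0.06 pos [ 0.5254 -0.1362  0.007 ] F [ 0.2 -1.  -0.4] open 0.05 t 3.15 tilt [ 0.001  0.    -1.   ]
```

View pics/e.png

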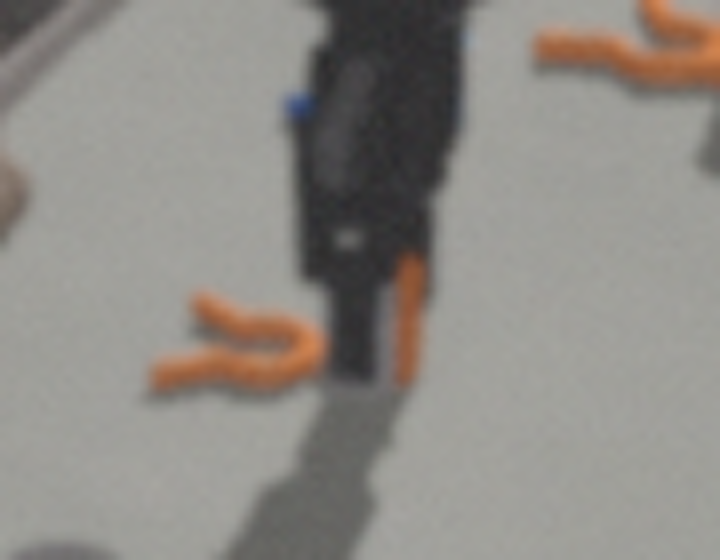

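Side view: the fingers straddle the lug (near finger at about (355,330) in the crop, lug showing behind it), with the clip still flat on the table. I close the gripper now.

>>> play_rows:
  rows:
    - [[0,0,0,0],[0,0,0,0],[0,0,0,0],[0,0,0,0],[0,0,0,0],[0,0,0,0],[0,0,0,0],[0,0,0,0]]
  grip: 5

```text
clock: 3.87
tool_pos: [0.5257, -0.136, 0.0074]
orientation: [3.14, 0.059, 0.003]
contact_force: [-1.1, -0.1, 5.6]
opening: 0.0131
finger_force: 58.9
```

>>> play_rows:
  rows:
    - [[0,0,-10,0],[0,0,-35,0],[0,0,-70,0],[0,0,-100,0],[0,0,-120,0],[0,0,-125,0],[0,0,-125,0]]

```text
clock: 4.45
tool_pos: [0.5261, -0.1362, 0.1336]
orientation: [3.14, 0.059, 0.007]
contact_force: [-0.3, -0.7, -1.2]
opening: 0.0131
finger_force: 58.4
```

```bash
python3 go.py .42 .1425 .132 0; python3 - <<'E'
from fit import *
for n in("side",):
    f=grab_frame(n);c=proj(f,(.53,-.137,.13)).astype(int)
    cv2.imwrite("pics/g.png",cv2.resize(f["color"][c[1]-35:c[1]+35,c[0]-45:c[0]+45,::-1],(720,560),interpolation=cv2.INTER_CUBIC))
E
```

```text
rel [ -95.5 -282.5    0.7] spin 2.17 pos [ 0.5261 -0.1362  0.1336] F [-0.3 -0.7 -1.2] open 0.0131 t 4.45 tilt [ 0.004  0.001 -1.   ]
```

View pics/g.png

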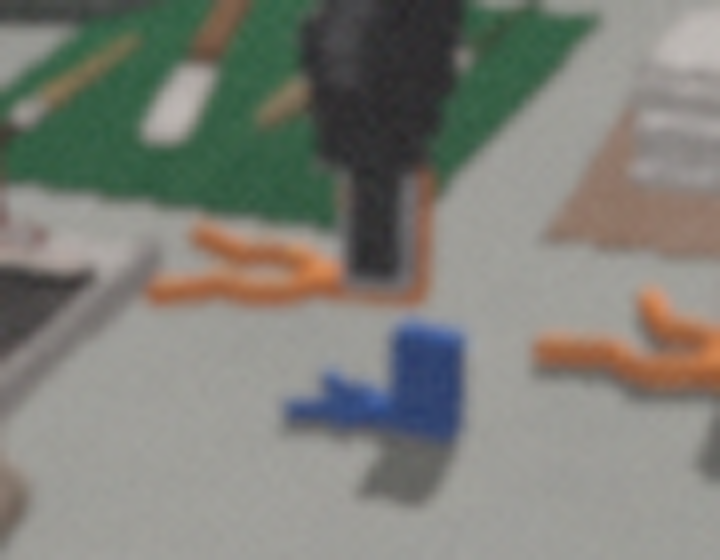

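>>> play_rows:
  rows:
    - [[-5,-14,0,0],[-14,-42,0,0.5],[-25,-75,0,1],[-37,-110,0,1.5],[-50,-147,0,2],[-62,-184,0,2.2],[-74,-218,0,2.2],[-84,-248,0,2.2],[-91,-269,0,2.2],[-95,-280,0,2.2],[-95.5,-282.5,0,2.2],[-95.5,-282.5,0,2.2]]

```text
clock: 5.5
tool_pos: [0.4165, 0.1434, 0.1293]
orientation: [3.14, 0.003, -0.006]
contact_force: [1.1, -0.5, -0.6]
opening: 0.013
finger_force: 58.5
```

>>> play_rows:
  rows:
    - [[0,0,10,0],[0,0,30,0],[0,0,50,0],[0,0,60,0],[0,0,60,0],[0,0,60,0],[0,0,60,0]]

```text
clock: 6.08
tool_pos: [0.4193, 0.1427, 0.0717]
orientation: [-3.141, 0.002, -0.001]
contact_force: [0.5, 0.6, -0.6]
opening: 0.0132
finger_force: 58.5
```

```bash
python3 go.py .4895 .1425 .072 0; python3 - <<'E'
from fit import *
s=state();p=s["tool_pos"]
ims=[]
for n,X in(("top",(.49,.1425,.065)),("side",(.49,.1425,.065))):
    f=grab_frame(n);c=proj(f,X).astype(int)
    box=(c[0]-45,c[1]-40,c[0]+45,c[1]+40)
    for q in("clip_bore","clip_grip","groove"):
        for d in landmark_of(f,q)[:2]:
            if abs(d["uv"]-c).max()<60:print(n,q,d["uv"],onplane(f,d["uv"],p[2]-.007+.004 if q!="groove" else .071).round(4))
    ims.append(cv2.resize(f["color"][box[1]:box[3],box[0]:box[2],::-1],(400,356),interpolation=cv2.INTER_CUBIC))
cv2.imwrite("pics/i.png",np.hstack(ims))
E
```

```text
rel [70.2  0.1 -0.2] spin -0.09 pos [0.4193 0.1427 0.0717] F [ 0.5  0.6 -0.6] open 0.0132 t 6.0833 tilt [ 0.001 -0.    -1.   ]
top clip_bore [156.8, 241.1] [0.4603 0.1429 0.0687]
top clip_grip [155.4, 259.0] [0.422  0.1448 0.0687]
top groove [155.4, 211.8] [0.5236 0.1471 0.071 ]
side clip_bore [281.0, 274.5] [0.4555 0.1371 0.0687]
side clip_grip [299.0, 273.7] [0.4244 0.1247 0.0687]
side groove [243.2, 269.1] [0.5268 0.1437 0.071 ]
```

View pics/i.png

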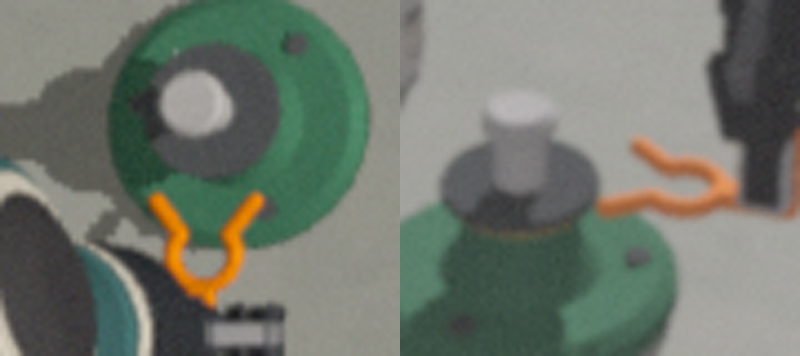

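>>> play_rows:
  rows:
    - [[5,0,0,0],[15,0,0,0],[27,0,0,0],[37,0,0,0],[43,0,0,0],[46,0,0,0],[49,0,0,0],[52,0,0,0],[54,0,0,0],[54,0,0,0]]

```text
clock: 7.32
tool_pos: [0.4724, 0.143, 0.0711]
orientation: [-3.141, 0.001, 0.001]
contact_force: [0.6, 1.3, -0.8]
opening: 0.0136
finger_force: 58.4
```

>>> play_rows:
  rows:
    - [[1,0,0,0],[2,0,0,0],[3,0,0,0],[4,0,0,0],[5,0,0,0],[6,0,0,0],[6,0,0,0],[6,0,0,0]]

```text
clock: 7.98
tool_pos: [0.4795, 0.1431, 0.0716]
orientation: [-3.141, 0.001, -0.003]
contact_force: [0.2, 1.3, -1.3]
opening: 0.0131
finger_force: 58.4
```

>>> play_rows:
  rows:
    - [[1,0,0,0],[2,0,0,0],[3,0,0,0],[4,0,0,0],[5,0,0,0],[6,0,0,0],[6,0,0,0],[6,0,0,0]]

```text
clock: 8.65
tool_pos: [0.4859, 0.1431, 0.0718]
orientation: [-3.141, 0.001, -0.004]
contact_force: [1.1, 1.9, -0.9]
opening: 0.0132
finger_force: 58.4
```

>>> play_rows:
  rows:
    - [[0.5,0,0,0],[1,0,0,0],[1.5,0,0,0],[2,0,0,0],[2.5,0,0,0],[3,0,0,0],[3,0,0,0]]

```text
clock: 9.23
tool_pos: [0.4876, 0.1429, 0.0712]
orientation: [-3.142, 0.001, 0.0]
contact_force: [0.1, 1.7, -1.5]
opening: 0.0134
finger_force: 58.4
```

```bash
python3 go.py .4895 .1425 .072 0; python3 - <<'E'
from fit import *
ims=[]
for n,X in(("top",(.51,.1425,.065)),("side",(.51,.1425,.065))):
    f=grab_frame(n);c=proj(f,X).astype(int)
    box=(c[0]-30,c[1]-30,c[0]+30,c[1]+30)
    ims.append(cv2.resize(f["color"][box[1]:box[3],box[0]:box[2],::-1],(400,400),interpolation=cv2.INTER_CUBIC))
cv2.imwrite("pics/j.png",np.hstack(ims))
E
```

```text
rel [ 1.9  0.4 -0.8] spin -0.04 pos [0.4876 0.1429 0.0712] F [ 0.1  1.7 -1.5] open 0.0134 t 9.2333 tilt [-0. -0. -1.]
```

View pics/j.png

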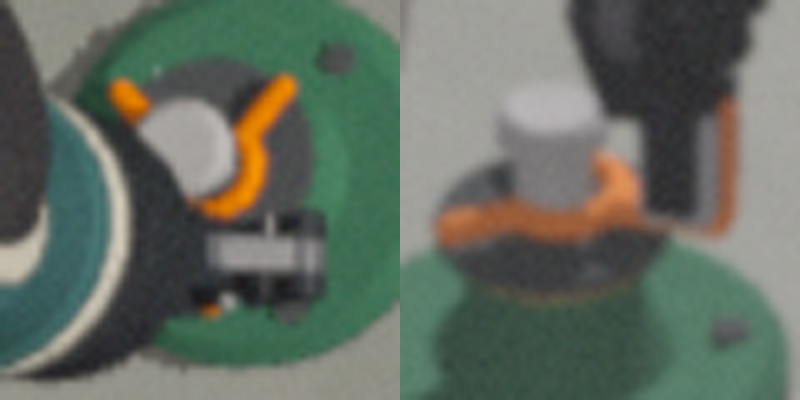

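Both views show the spindle inside the bore with the lips past it. I push a bit further to feel whether it has seated.

>>> play_rows:
  rows:
    - [[0.5,0,0,0],[1,0,0,0],[1.5,0,0,0],[2,0,0,0],[2,0,0,0]]

```text
clock: 9.75
tool_pos: [0.4899, 0.1429, 0.0713]
orientation: [-3.142, 0.001, -0.001]
contact_force: [-0.0, 2.0, -0.6]
opening: 0.0133
finger_force: 58.4
```

>>> play_rows:
  rows:
    - [[0.5,0,0,0],[1,0,0,0],[1.5,0,0,0],[2,0,0,0],[2,0,0,0]]

```text
clock: 10.17
tool_pos: [0.4907, 0.1429, 0.071]
orientation: [3.142, -0.001, -0.003]
contact_force: [-3.7, 2.3, 0.9]
opening: 0.0133
finger_force: 58.6
```

>>> play_rows:
  rows:
    - [[0.5,0,0,0],[1,0,0,0],[1.5,0,0,0],[1.5,0,0,0],[1.5,0,0,0]]

```text
clock: 10.58
tool_pos: [0.491, 0.143, 0.0702]
orientation: [-3.142, 0.001, 0.007]
contact_force: [-4.3, 4.2, -0.2]
opening: 0.0131
finger_force: 58.6
```

```bash
python3 - <<'E'
from fit import *
print(state()["contact_force"])
f=grab_frame("top")
c=proj(f,(.53,.1425,.069)).astype(int);b=(c[0]-30,c[1]-20,c[0]+30,c[1]+25);m=omask(f,b)>.5
ys,xs=np.nonzero(m);uv=np.c_[xs+b[0],ys+b[1]]
for sel in(uv[uv[:,0]<proj(f,(.53,.1425,.069))[0]],uv[uv[:,0]>proj(f,(.53,.1425,.069))[0]]):
    i=sel[:,1].argsort()[:4];print(onplane(f,sel[i].mean(0),.069))
E
```

```text
[-4.31447895  4.17053601 -0.18180979]
[0.55359871 0.16748777 0.069     ]
[0.55393282 0.1178712  0.069     ]
```

>>> play_rows:
  rows:
    - [[-1,0,1,0],[-2,0,2,0],[-2,0,3,0],[-2,0,3,0],[-2,0,3,0]]

```text
clock: 11.05
tool_pos: [0.4908, 0.143, 0.068]
orientation: [-3.141, 0.001, 0.001]
contact_force: [-2.9, 2.5, -0.6]
opening: 0.013
finger_force: 58.6
```

>>> play_rows:
  rows:
    - [[0,0,0,0],[0,0,0,0],[0,0,0,0],[0,0,0,0],[0,0,0,0],[0,0,0,0]]
  grip: 45

```text
clock: 11.55
tool_pos: [0.4914, 0.1428, 0.0685]
orientation: [3.142, -0.001, 0.001]
contact_force: [-0.1, -0.2, 0.3]
opening: 0.0455
finger_force: 0.0
```

>>> play_rows:
  rows:
    - [[0,0,-8,0],[0,0,-25,0],[0,0,-50,0],[0,0,-80,0],[0,0,-110,0],[-30,0,-125,0],[-60,20,-130,0],[-70,50,-130,0],[-70,90,-130,0],[-70,130,-130,0],[-70,150,-130,0],[-70,150,-130,0]]

```text
clock: 12.55
tool_pos: [0.421, -0.0103, 0.1993]
orientation: [3.14, -0.007, 0.003]
contact_force: [0.7, 0.1, 0.9]
opening: 0.0449
finger_force: 0.0
```

```bash
python3 - <<'E'
from fit import *
ims=[]
for n,X in(("top",(.515,.1425,.065)),("side",(.515,.1425,.065))):
    f=grab_frame(n);c=proj(f,X).astype(int)
    box=(c[0]-30,c[1]-30,c[0]+30,c[1]+30)
    print(n,fit(f,(.5255,.1425,0),.06,box))
    for q in("clip_bore","groove"):
        for d in landmark_of(f,q)[:3]:print(q,d["uv"],onplane(f,d["uv"],.064 if q[0]=="c" else .071))
    ims.append(cv2.resize(f["color"][box[1]:box[3],box[0]:box[2],::-1],(400,400),interpolation=cv2.INTER_CUBIC))
cv2.imwrite("pics/k.png",np.hstack(ims));print(state()["clock"],state()["contact_force"])
E
```

```text
top (array([0.52722184, 0.14163819, 0.04836417]), np.float64(178.08482265625), np.float64(212.48))
clip_bore [160.1, 207.5] [0.53373302 0.13923134 0.064     ]
clip_bore [399.3, 228.8] [ 0.48475539 -0.38271915  0.064     ]
groove [155.4, 213.1] [0.52073377 0.14704075 0.071     ]
side (array([ 5.27966421e-01,  1.43195743e-01, -2.79571342e-04]), np.float64(162.247492578125), np.float64(383.74))
clip_bore [319.4, 192.9] [ 0.46249585 -0.26727332  0.064     ]
clip_bore [242.2, 270.0] [0.53129868 0.13705879 0.064     ]
groove [243.4, 271.1] [0.5241856  0.14997277 0.071     ]
groove [244.4, 266.9] [0.52718471 0.13595723 0.071     ]
12.85 [-0.46267382  1.01000674 -0.14560509]
```

View pics/k.png

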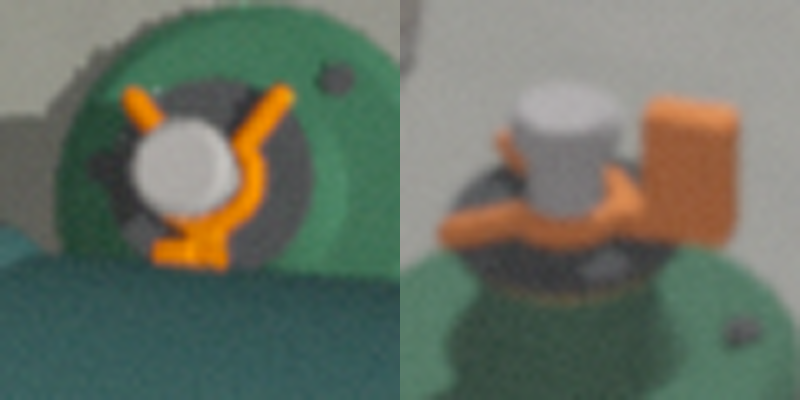

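The clip sits round the spindle in the groove: both fits put the bore at about (0.5275, 0.1425), against a spindle axis at about (0.5255, 0.1425). It lies flat on the washer and the gripper is clear, so I hand in.

```bash
python3 -c "
from workcell import *
print(close_job())"
```

```text
the job is handed in; nothing more can be done
None
```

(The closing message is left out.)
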